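# Load and clamp two camera boards for inspection

## Task

Load the inspection fixture: first set the yellow camera board flat in the one-dot pocket, then the white one in the two-dot pocket, lens up, long side along the pocket, either way round, set down and not dropped. Once both are in, press the red lever all the way down until the catch holds it and let go, so that both boards stay clamped. Leave everything else on the bench where it is.

Things in the scene. Friction and masses are not known exactly. Their poses are not given: they have to be found in the camera images.
- fixture: aluminium clamping fixture, a plate 170 (x) x 290 (y) x 20 mm fixed to the table, with two black-walled pockets and a red hand lever at its -y side. Origin at table height; plate from x -85 to +85 and y -150 to +140 mm. The pockets lie at y = +90 (one dot) and y = 0 (two dots) mm, the lever at y = -95 mm
- pocket_1 (a point): one-dot pocket, marked by one black dot on the plate beyond its +x wall. Origin: on its floor (20 mm above the table), centre of a clamped board; axes as the fixture. 42 mm wide along y (+-21). Fixed rear wall at x = +22.5 mm; front wall is the movable blue jaw, at -29.4 mm with the lever up (pocket middle then x = -3.5 mm), about -23 mm when latched. Walls 5 mm high, jaw 6 mm.
- pocket_2 (a point): two-dot pocket, marked by two black dots on the plate beyond its +x wall. Origin: on its floor (20 mm above the table), centre of a clamped board; axes as the fixture. 42 mm wide along y (+-21). Fixed rear wall at x = +22.5 mm; front wall is the movable blue jaw, at -29.4 mm with the lever up (pocket middle then x = -3.5 mm), about -23 mm when latched. Walls 5 mm high, jaw 6 mm.
- lever_hinge (a point): hinge of the lever: centre of its steel axle, 50 mm above the table at x = +65, y = -95 mm of the fixture; the lever turns about the fixture's y axis and reaches towards the fixture's -x
- lever_pad (a point): middle of the top face of the lever's press pad (red, 40 mm along the lever x 36 mm wide, 13 mm thick), 140 mm from the hinge. Axes: x along the lever towards the hinge, z out of the pad. About 118 mm above the table with the lever up, about 58 mm when latched
- lever (a joint): lever angle, rad: 0 up at rest (0.45 rad above level), grows as it is pressed, stop at 0.50. A spring pushes it up (5 N at the pad at first, 10 N at the bottom, some more to pass the catch). Pressed past about 0.47 a brass hook snaps over its pin; let go, it rests near 0.44. Let go earlier it springs back. It also drives the blue jaw
- master: camera board: blue circuit board 44 (x) x 36 (y) x 6 mm thick, carrying in its middle a yellow block 30 (x) x 26 (y) mm, from 6 to 26 mm high, and on that a black lens 18 mm across up to 30 mm; 60 g. Starts flat on the table, lens up, any yaw. Origin: centre of underside; z up, x along the 44 mm side. Grip it by the block.
- sample: camera board: blue circuit board 44 (x) x 36 (y) x 6 mm thick, carrying in its middle a white block 30 (x) x 26 (y) mm, from 6 to 26 mm high, and on that a black lens 18 mm across up to 30 mm; 60 g. Starts flat on the table, lens up, any yaw. Origin: centre of underside; z up, x along the 44 mm side. Grip it by the block.
- spare: bystander, camera board: blue circuit board 44 (x) x 36 (y) x 6 mm thick, carrying in its middle a green block 30 (x) x 26 (y) mm, from 6 to 26 mm high, and on that a black lens 18 mm across up to 30 mm; 60 g. Starts flat on the table, lens up, any yaw. Origin: centre of underside; z up, x along the 44 mm side. Grip it by the block.
- screwdriver: bystander, screwdriver lying on the table behind the boards
- white_box: bystander, open white box 140 x 110 x 35 mm
- mouse: bystander, white computer mouse, about 80 x 60 x 34 mm
- tin: bystander, red can 70 mm across, 70 mm high
- jar: bystander, amber jar 60 mm across, 85 mm high
- egg_carton: bystander, grey egg carton with six brown eggs, tray 105 x 155 mm, 73 mm high, open lid lying at its +x side (100 mm more)

How it is judged:
By the outcome, as a careful person would: the job done as asked, in the order asked, and still so for the second after the job is handed in, with the robot touching nothing.
It also fails if it takes over 64 s, if anything falls off the work surface, if the arm or the gripper's body presses on something with over 40 N, if the wrist force passes 120 N, or if a joint passes its speed limit or range.

## Robot

A 7-joint arm with a two-finger parallel gripper is mounted at the origin on the work surface. World frame = base frame: x ahead of the robot, y to its left, z up, the work surface at z = 0. Lengths are in m, angles in degrees, forces in N, time in s.
With the tool pointing down it reaches from about 0.4 to 0.9 m from the base axis. Payload 5.5 kg.
Tool frame: the origin (TCP) lies at the very end of the fingers, on their centre line; the grasp point (between the pads) lies 19 mm behind it; z points along the fingers, y is the line along which they close (so a half turn about z gives the same grasp; the last joint's range is limited). The gripper opens to 92 mm and grips with 3 to 60 N. Pads are 19 mm wide; open, the fingers measure 130 mm over their backs; the gripper's body (75 mm by 190 mm) begins 47 mm behind the grasp point.
Start: joints at [-58.258, 28.699, -24.465, 88.831, 12.651, 65.22, -12.049], TCP at [0.186, 0.623, 0.227] pointing down, gripper open.
Joint ranges: [-164.97, 164.97], [-17.58, 116.51], [-87.97, 89.64], [11.32, 138.91], [-80.73, 260.73], [10.89, 115.49], [-147.41, 147.41]. Speed limits (degrees/s): [147.25, 147.25, 180, 180, 180, 180, 180].

## Interface

Orientations are given as [roll, pitch, yaw] about the fixed x, y, z axes, in that order (R = Rz(yaw) Ry(pitch) Rx(roll)).
In Python, from rig import robot gives the robot as it stands.
- The arm moves only by the tool play_rows, never from a script. Its argument "plan" is a list of rows, each a list of 3 entries, a list of its own where there are three numbers: the shift along the world's x, y, z in mm, then the turn, a rotation vector about the world's x, y, z in degrees, then the opening, from -1 (shut) to 1 (fully open). A call has 1 to 20 rows; each row is the pose to reach, as a shift and turn from the pose commanded when the call began; what a row does not reach only later rows make up. A row lasts 1/8 s, in which the tool goes at most 62.5 mm and 10.7 degrees, less where a joint would pass 70% of its speed; a pose out of reach is approached as far as the arm can. A call with a gripper value outside its range is refused whole. The fingers move at their own pace and stop on an object; "grip_force" is the grip in N (left out, the last holds). Time passes only in rows, so rows that repeat a pose let the fingers close. It gives the time, the measured TCP pose, the force, the opening and the grip force at its end, in the units of the state.
- robot.state(): the state, without advancing time (a new reading comes with each control period).
- robot.get_image(name): name is "scene" or "top" or "wrist"; returns the picture (384x512x3 uint8, blue, green, red); there is no depth.
- robot.camera_model(name): a dict with "fx", "fy", "cx", "cy" (pixels), "eye" and "rotation" of the camera in the world. Camera axes: x right, y up, looking along -z (the intrinsics and any distortion apply to the point x, -y, -z); pixel columns grow to the right and rows downward; lengths in m; the calibration is good to about 2 mm. A picture is of the moment at which its call begins: read the wrist's pose just before it. camera_model takes no time and is no camera call; for the wrist camera it gives the pose at the moment of the call.
- robot.finish_job(): hands the job in; it is judged then, once.
Trained networks look in the newest picture that a camera, given by its name, has taken for a name from the list of things; names that differ only in an ending like _2 or _b are one class to them, and where a whole thing is asked for, a point or a joint stands for the part that bears it (a point fixed in the world has none). Each returns a list of dicts, best first, with "conf" (0 to 1); they miss things now and then, are a little off and sometimes report something else, mostly with a low value. They report only what shows in the picture. A call takes as long as a camera call.
- robot.regions_of(camera, label): "pixels" (384x512 bool, what is visible of it) and "xy" ([column, row] in pixels, amid what is visible of it).
The state is a dict: "t": time; "joint_pos": joint angles; "qd": joint speeds; "effort": joint torques, N m; "position": TCP position; "tcp_rot": TCP orientation; "wrist_force": force on the tool from outside, world axes, zero at the start; "moment": the same for the moment, N m; "width": finger opening in m; "finger_force": force on a finger pad.
Only numpy, scipy, OpenCV 4.12 (cv2) and the standard library are available. Lean on these libraries where they do the work, as an engineer would, in place of code of your own. Each camera call takes 0.05 s, during which the arm holds its last target. There are 200 camera calls.

## Working session

There is one attempt and no reset: what is moved stays moved. The work goes in short steps, Python scripts to look and compute and a tool call to move; the robot and the scene stay as the last step left them, time stands still between calls to the robot, and variables do not carry over. Pictures are saved under pics/ and viewed, at most 10 in all, crops included, and the job is handed in when it is done.

Besides the shell and the picture viewer there is one more tool, called as a command line: name --argument value ..., lists and objects as JSON in quotes. play_rows: Moves the arm, as the interface text tells. Its arguments: {"type":"object","properties":{"plan":{"type":"array","items":{"type":"array"}},"grip_force":{"type":"number"}},"required":["plan"]}

```bash
mkdir -p pics; ls
python3 - <<'E'
from rig import robot
import cv2,numpy as np
print(robot.state())
a=robot.get_image("scene");b=robot.get_image("top")
cv2.imwrite("pics/a.png",a);cv2.imwrite("pics/b.png",b)
for c in("scene","top","wrist"):print(c,robot.camera_model(c))
for l in("master","sample","spare","fixture","lever_pad"):
  for r in robot.regions_of("top",l):print(l,r["conf"],r["xy"],r["pixels"].sum())
E
```

```text
pics
{'t': 0.0, 'joint_pos': array([-58.25690533,  28.75266626, -24.45144835,  88.88996078,
        12.65009216,  65.21848191, -12.04813054]), 'qd': array([ 0.04238465, -0.05023116, -0.21748971, -0.00969514,  0.0742828 ,
       -0.05463048,  0.10106238]), 'effort': array([ 1.53855262e-04, -5.66596806e+01, -5.81626028e+00, -2.79104912e+01,
       -6.86440431e-02,  3.09812219e-02,  1.83771153e-04]), 'position': array([0.18624312, 0.62203884, 0.22569888]), 'tcp_rot': array([-1.79891915e+02, -3.80388839e-03,  1.63339154e+02]), 'wrist_force': array([ 0.31081522,  0.14139398, -0.36326391]), 'moment': array([-0.0128514 , -0.01207853,  0.04399691]), 'finger_force': 0.0, 'width': 0.0920310191604474}
scene {'fx': 426.6159370425905, 'fy': 426.6159370425905, 'cx': 251.85497711998892, 'cy': 195.53929432328576, 'eye': array([ 1.11858425, -0.50799499,  1.12933792]), 'rotation': array([36.51808833,  0.4912539 , 48.91903207])}
top {'fx': 497.6150789450568, 'fy': 497.6150789450568, 'cx': 255.70496902073836, 'cy': 184.899971001859, 'eye': array([0.32120818, 0.00869081, 1.76523304]), 'rotation': array([  7.49061239,  -1.0792126 , -88.92169002])}
wrist {'fx': 269.59043425420845, 'fy': 269.59043425420845, 'cx': 251.88437199983878, 'cy': 187.88188265679534, 'eye': array([0.11611618, 0.64212492, 0.38363084]), 'rotation': array([-15.89793711,   0.10007696,  73.33043247])}
master 0.54 [304.3, 222.2] 133
sample 0.6 [316.3, 181.8] 118
spare 0.69 [348.7, 197.1] 78
spare 0.39 [315.3, 183.4] 127
fixture 0.97 [207.7, 183.5] 3867
lever_pad 0.58 [234.2, 190.2] 275
lever_pad 0.54 [208.2, 182.2] 3952
```

Run:
```python
import cv2
b=cv2.imread("pics/b.png");cv2.imwrite("pics/b2.png",cv2.resize(b[90:300,130:410],None,fx=2.85,fy=2.85,interpolation=cv2.INTER_CUBIC))
```

```text
(no output)
```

View pics/a.png

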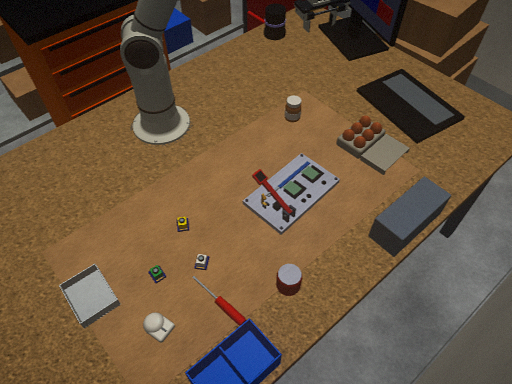

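View pics/b2.png

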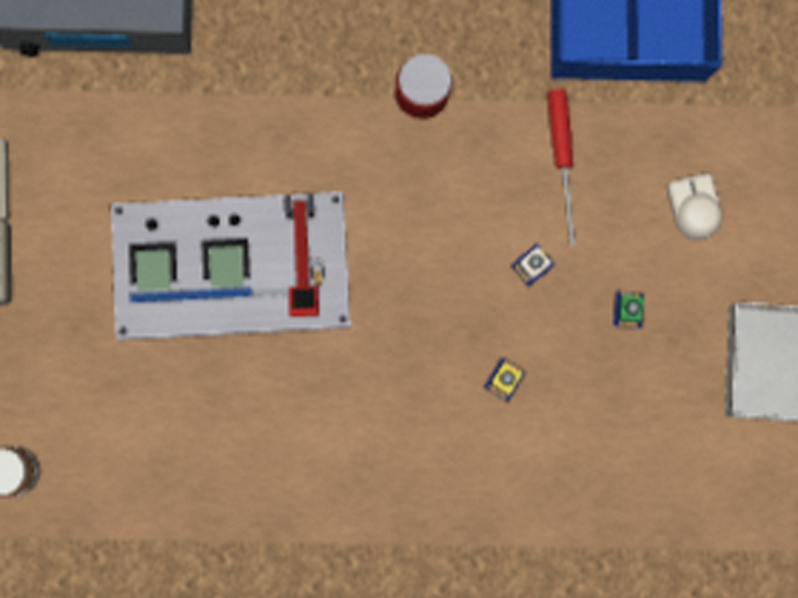

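The scene view shows the fixture in the middle (lever raised) with the boards near the white box. In the top view, yellow is at about (308,223), white at (317,182), green at (350,198), and the fixture is centred at about (208,183). Its dots are towards the top of the picture, which is +x.

```bash
cat > h.py <<'E'
from rig import robot
import cv2,numpy as np
from scipy.spatial.transform import Rotation as R
def ray(m,p,z):
    p=np.atleast_2d(p).astype(float)
    d=np.c_[(p[:,0]-m["cx"])/m["fx"],-(p[:,1]-m["cy"])/m["fy"],-np.ones(len(p))]
    d=R.from_euler("xyz",m["rotation"],degrees=True).apply(d)
    return m["eye"]+d*((z-m["eye"][2])/d[:,2])[:,None]
def proj(m,P):
    c=R.from_euler("xyz",m["rotation"],degrees=True).inv().apply(np.atleast_2d(P)-m["eye"])
    return np.c_[m["cx"]+m["fx"]*c[:,0]/-c[:,2],m["cy"]-m["fy"]*c[:,1]/-c[:,2]]
def rect(m,mask,z):
    "min-area rectangle in the world of a mask lying at height z: centre, sizes(mm), angle"
    c=np.argwhere(mask)[:,::-1]
    w=ray(m,c,z)[:,:2]*1000
    return cv2.minAreaRect(w.astype(np.float32))
E
python3 - <<'E'
from h import *
robot.get_image("top");m=robot.camera_model("top")
for l,z in(("fixture",.02),("master",.026),("sample",.026),("spare",.026),("tin",.07),("white_box",.03)):
  for r in robot.regions_of("top",l)[:1]:print(l,r["conf"],rect(m,r["pixels"],z),ray(m,r["xy"],z))
E
```

```text
fixture 0.91 ((557.84423828125, 140.80764770507812), (173.24508666992188, 289.9934997558594), 4.555999755859375) [[0.5617859  0.14092369 0.02      ]]
master 0.47 ((422.1376037597656, -199.8546600341797), (31.621231079101562, 39.19134521484375), 59.42539978027344) [[ 0.41978601 -0.19327806  0.026     ]]
sample 0.55 ((563.23193359375, 49.944175720214844), (135.33966064453125, 35.14591598510742), 1.2989479303359985) [[0.52926227 0.04461204 0.026     ]]
spare 0.66 ((511.1689453125, -354.92974853515625), (38.956085205078125, 42.82138442993164), 89.73321533203125) [[ 0.51998052 -0.35815115  0.026     ]]
tin 0.74 ((777.3001098632812, -91.00248718261719), (75.72109985351562, 66.53715515136719), 0.6079318523406982) [[ 0.77375758 -0.09872972  0.07      ]]
white_box 0.95 ((449.9062805175781, -532.3740234375), (119.15839385986328, 141.7822265625), 86.84353637695312) [[ 0.46319736 -0.53597005  0.03      ]]
```

play_rows --plan '[[[374,-483,0],[0,0,-70],1],[[374,-483,0],[0,0,-70],1],[[374,-483,0],[0,0,-70],1],[[374,-483,0],[0,0,-70],1],[[374,-483,0],[0,0,-70],1],[[374,-483,0],[0,0,-70],1],[[374,-483,0],[0,0,-70],1],[[374,-483,0],[0,0,-70],1],[[374,-483,0],[0,0,-70],1],[[374,-483,0],[0,0,-70],1],[[374,-483,0],[0,0,-70],1],[[374,-483,0],[0,0,-70],1],[[374,-483,0],[0,0,-70],1],[[374,-483,0],[0,0,-70],1],[[374,-483,0],[0,0,-70],1]]'

```text
t: 2.58
position: [0.56, 0.1406, 0.2268]
tcp_rot: [180.0, -0.0, 93.4]
wrist_force: [-0.0, -0.3, 0.4]
width: 0.0918
finger_force: 0.0
```

Run:
```python
from h import *
m=robot.camera_model("wrist");a=robot.get_image("wrist");cv2.imwrite("pics/c.png",a)
np.save("mc.npy",m,allow_pickle=True)
s=robot.state();print(s["t"],s["position"],s["tcp_rot"],s["joint_pos"])
for r in robot.regions_of("wrist","fixture")[:1]:
  print(r["conf"],rect(m,r["pixels"],.02)); np.save("fx.npy",r["pixels"])
```

```text
2.625 [0.56007317 0.14033109 0.22681565] [ 1.79995807e+02 -8.70654338e-03  9.34040788e+01] [-18.06091514  19.35538255   1.66122922 100.34862664  -0.64244264
  60.29901566 -12.77118535]
0.67 ((547.559814453125, 122.13607788085938), (194.46762084960938, 323.1190185546875), 4.132493495941162)
```

View pics/c.png

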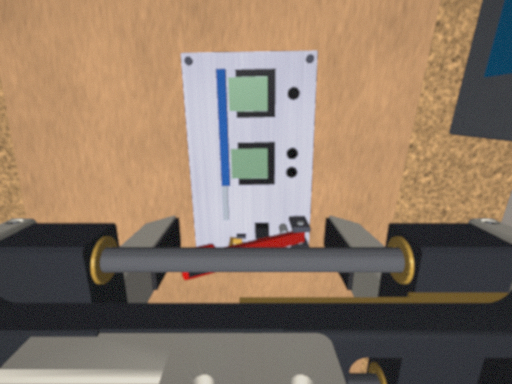

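The wrist view shows the plate's +y end at rows 52–245. The one-dot pocket is at about (250,93), the two-dot pocket at about (253,163), and the blue jaw at column 223. The gripper hides the lever end.

Run:
```python
from h import *
m=np.load("mc.npy",allow_pickle=True).item();a=cv2.imread("pics/c.png")
hsv=cv2.cvtColor(a,cv2.COLOR_BGR2HSV);g=cv2.cvtColor(a,cv2.COLOR_BGR2GRAY).astype(float)
sat=hsv[...,1].astype(float)
# plate edges by saturation crossing (table saturated)
print("sat row150",sat[150,175:205],sat[150,300:330])
def cross(v,lo,th):  # first subpixel crossing
    s=np.sign(v-th);i=np.where(s[1:]!=s[:-1])[0];return [lo+k+(th-v[k])/(v[k+1]-v[k]) for k in i]
L=[];Rr=[];T=[]
for r in range(70,205,3):
    c=cross(sat[r,170:215],170,70);L+= [(c[0],r)] if c else []
    c=cross(sat[r,300:335],300,70);Rr+=[(c[-1],r)] if c else []
for c in range(200,305,3):
    k=cross(sat[40:65,c],40,70);T+=[(c,k[0])] if k else []
def line(p,ax):
    w=ray(m,np.array(p),.02)[:,:2]*1000
    x,y=(w[:,1],w[:,0]) if ax else (w[:,0],w[:,1])
    f=np.polyfit(x,y,1)
    for _ in range(3):
        e=abs(y-np.polyval(f,x));k=e<max(1,2*np.median(e));f=np.polyfit(x[k],y[k],1)
    print(len(p),"slope deg",np.degrees(np.arctan(f[0])),f[1],"res",np.std((y-np.polyval(f,x))[k]));return f
l=line(L,1);r=line(Rr,1);t=line(T,0)
# left: x=l0*y+l1
def inter(f):
    y=(t[0]*f[1]+t[1])/(1-t[0]*f[0]);return np.array([f[0]*y+f[1],y])
A,B=inter(l),inter(r);print("corners",A,B,np.linalg.norm(B-A))
d=(B-A)/np.linalg.norm(B-A);ph=np.arctan2(d[1],d[0])
ph2=-np.arctan((l[0]+r[0])/2);print(np.degrees([ph,ph2]))
ph=ph2
u=np.array([np.cos(ph),np.sin(ph)]);v=np.array([-u[1],u[0]])
O=(A+B)/2-140*v;print("origin",O)
F=lambda p,z:[( (w:=ray(m,q,z)[0,:2]*1000-O)@u,w@v) for q in np.atleast_2d(p)]
# dots
n,lab,st,ce=cv2.connectedComponentsWithStats((g[80:185,282:303]<60).astype(np.uint8))
for i in range(1,n):
    if st[i,4]>20:print("dot",np.round(F(ce[i]+[282,80],.02),1))
# green and blue extents
gm=cv2.inRange(hsv,(45,50,60),(85,255,255))[:210];n,lab,st,ce=cv2.connectedComponentsWithStats(gm)
for i in range(1,n):
    if st[i,4]>300:
        w=np.array(F(np.argwhere(lab==i)[:,::-1],.02));print("green",np.percentile(w,[1,99],axis=0).round(1))
bm=cv2.inRange(hsv,(105,120,60),(125,255,255))[:200];bm[:,240:]=0
w=np.array(F(np.argwhere(bm)[:,::-1],.026));print("jaw",np.percentile(w,[1,50,99],axis=0).round(1))
# black walls z .025
k=(g<60).astype(np.uint8)[:200,228:282];n,lab,st,ce=cv2.connectedComponentsWithStats(k)
for i in range(1,n):
    if st[i,4]>100:
        w=np.array(F(np.argwhere(lab==i)[:,::-1]+[228,0],.025));print("wall",np.percentile(w,[1,99],axis=0).round(1))
```

```text
sat row150 [113. 106. 113. 113. 107. 111. 112. 109. 110. 112. 110. 109.  75.  22.
  16.  15.  17.  19.  20.  20.  19.  19.  19.  17.  15.  16.  19.  19.
  19.  18.] [ 17.  21.  15.  14.  17.  15.  18.  16.  16.  17.  17.  15.   9.  39.
  92. 112. 111. 112. 110. 110. 112. 115. 114. 113. 113. 113. 111. 112.
 111. 112.]
45 slope deg -4.259958404199532 483.6418213767165 res 0.09546860243254042
45 slope deg -4.433840026517375 655.3497791767469 res 0.10520412079182645
35 slope deg 4.272829429329901 243.23194511030758 res 0.09186169215769878
corners [462.94764621 277.82038302] [632.82346217 290.51239941] 170.34928860086578
[4.27282943 4.34690924]
origin [558.49687068 144.56911344]
dot [[56.  89.8]]
dot [[56.1 12.6]]
dot [[ 56.2 -13.2]]
green [[-24.   72. ]
 [ 22.6 101.6]]
green [[-24.1 -19.5]
 [ 22.5  19.4]]
jaw [[-39.8 -26.2]
 [-35.1  51.7]
 [-30.4 116.5]]
wall [[-13.5  63.2]
 [ 30.  116.1]]
wall [[-14.8 -26.8]
 [ 30.4  26.7]]
```

play_rows --plan '[[[-70,-420,0],[0,0,0],1],[[-70,-420,0],[0,0,0],1],[[-70,-420,0],[0,0,0],1],[[-70,-420,0],[0,0,0],1],[[-70,-420,0],[0,0,0],1],[[-70,-420,0],[0,0,0],1],[[-70,-420,0],[0,0,0],1],[[-70,-420,0],[0,0,0],1],[[-70,-420,0],[0,0,0],1],[[-70,-420,0],[0,0,0],1],[[-70,-420,0],[0,0,0],1]]'

```text
t: 4.05
position: [0.4909, -0.2788, 0.2268]
tcp_rot: [180.0, -0.0, 93.5]
wrist_force: [0.0, -0.6, -0.3]
width: 0.0918
finger_force: 0.0
```

```bash
cat > board.py <<'E'
from h import *
def boards(name):
    m=robot.camera_model("wrist");a=robot.get_image("wrist");cv2.imwrite(f"pics/{name}.png",a);np.save(f"m_{name}.npy",m,allow_pickle=True)
    s=robot.state();print(s["t"],s["position"],s["tcp_rot"],s["width"])
    for l in("master","sample"):
        for r in robot.regions_of("wrist",l)[:2]:
            print(l,r["conf"],np.round(r["xy"]),rect(m,r["pixels"],.006),r["pixels"].sum())
if __name__=="__main__":
    import sys;boards(sys.argv[1])
E
python3 board.py d
```

```text
4.1 [ 0.49084317 -0.27905966  0.22677306] [ 1.79988901e+02 -1.91941793e-02  9.34609651e+01] 0.09172700460926071
master 0.79 [206. 105.] ((424.205078125, -204.46620178222656), (35.57386779785156, 45.1510009765625), 61.772247314453125) 885
master 0.27 [308. 138.] ((567.8475341796875, -238.4091796875), (36.19317626953125, 44.10758590698242), 41.23607635498047) 824
sample 0.71 [309. 141.] ((568.1865844726562, -238.1832275390625), (36.98453140258789, 45.7014045715332), 40.31464385986328) 869
sample 0.56 [212. 292.] ((448.34442138671875, -492.6893615722656), (148.75025939941406, 41.98069381713867), 3.4058122634887695) 1569
```

View pics/d.png

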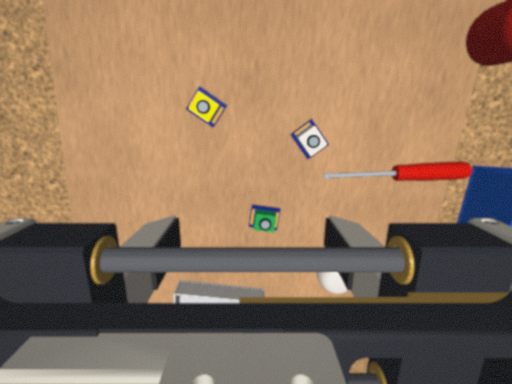

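Yellow is at about (206,105), white at (309,139) and green at (265,218), with the screwdriver tip at (325,176) near white. I'll refine the two poses by fitting the board model to their silhouettes.

```bash
cat > fit.py <<'E'
from h import *
from scipy.optimize import minimize
def box(x,y,z0,z1):return np.array([[a,b,c] for a in(-x,x) for b in(-y,y) for c in(z0,z1)])
S=8
def sil(m,p,o,n,z=0.):
    im=np.zeros((n*S,n*S),np.uint8);Rz=R.from_euler("z",p[2],degrees=True)
    for b in(box(22,18,0,6),box(15,13,6,26)):
        w=Rz.apply(b)/1000+[p[0]/1000,p[1]/1000,z]
        q=(proj(m,w)-o+.5)*S
        cv2.fillConvexPoly(im,cv2.convexHull(q.astype(np.float32)).astype(np.int32),255)
    return cv2.resize(im,(n,n),interpolation=cv2.INTER_AREA)/255.
def fit(a,m,xy,p0,z=0.,n=60):
    o=np.round(np.array(xy)-n/2).astype(int)
    lab=cv2.cvtColor(a,cv2.COLOR_BGR2LAB).astype(float)[o[1]:o[1]+n,o[0]:o[0]+n]
    bg=np.median(lab.reshape(-1,3),0);d=np.clip(np.linalg.norm(lab-bg,axis=2)/35,0,1)
    d=(cv2.morphologyEx((d>.5).astype(np.uint8),cv2.MORPH_CLOSE,np.ones((5,5)))).astype(float)
    k,l,st,_=cv2.connectedComponentsWithStats(d.astype(np.uint8));d=(l==1+np.argmax(st[1:,4])).astype(float)
    f=lambda p:abs(sil(m,p,o,n,z)-d).sum()
    best=min((minimize(f,np.array(p0)+[0,0,k],method="Nelder-Mead",options=dict(initial_simplex=np.array(p0)+[0,0,k]+np.array([[0,0,0],[4,0,0],[0,4,0],[0,0,6]]))) for k in(-6,0,6)),key=lambda r:r.fun)
    return best.x.round(2),round(best.fun,1),d.sum()
E
python3 - <<'E'
from fit import *
a=cv2.imread("pics/d.png");m=np.load("m_d.npy",allow_pickle=True).item()
print(fit(a,m,(206,105),(424,-204,-28)),fit(a,m,(309,139),(568,-238,-49)))
E
```

```text
(array([ 424.68, -204.54,  -30.67]), np.float64(88.1), np.float64(1027.0)) (array([ 568.69, -239.12,  -50.45]), np.float64(73.3), np.float64(936.0))
```

play_rows --plan '[[[-65.4,75.4,-100],[0,0,-34],0.2],[[-65.4,75.4,-167],[0,0,-34],0.2],[[-65.4,75.4,-167],[0,0,-34],0.2],[[-65.4,75.4,-167],[0,0,-34],0.2],[[-65.4,75.4,-167],[0,0,-34],0.2],[[-65.4,75.4,-167],[0,0,-34],0.2],[[-65.4,75.4,-167],[0,0,-34],0.2],[[-65.4,75.4,-167],[0,0,-34],0.2]]'

```text
t: 5.2
position: [0.4259, -0.2055, 0.0607]
tcp_rot: [179.9, -0.0, 59.3]
wrist_force: [0.1, 0.4, -0.6]
width: 0.0551
finger_force: 0.0
```

Run:
```python
from h import *
m=np.load("m_d.npy",allow_pickle=True).item()
print(ray(m,[(203.5,106),(313.5,141)],.03)*1000, ray(m,[(325,176.5)],.005)*1000)
s=robot.state();print(s["position"],s["tcp_rot"],s["width"])
mm=robot.camera_model("wrist");a=robot.get_image("wrist");cv2.imwrite("pics/e.png",a)
print(proj(mm,[.4247,-.2045,.03]))
```

```text
[[ 425.95305547 -203.87758234   30.        ]
 [ 569.54850924 -238.89780921   30.        ]] [[ 598.25877435 -290.7481115     5.        ]]
[ 0.42589797 -0.20553396  0.06069319] [ 1.79879146e+02 -3.09145202e-02  5.93449826e+01] 0.055121471786629184
[[248.27199148 212.12528275]]
```

View pics/e.png

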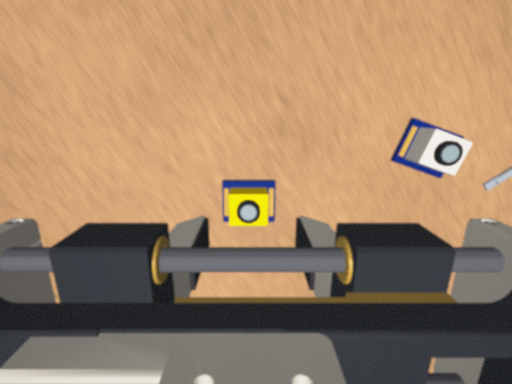

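The lens shows at (248,212), as predicted, and the board is square between the fingers. I'll descend and grip.

play_rows --plan '[[[-0.5,1,-30],[0,0,0],0.2],[[-0.5,1,-51],[0,0,0],0.2],[[-0.5,1,-51],[0,0,0],0.2],[[-0.5,1,-51],[0,0,0],-0.5],[[-0.5,1,-51],[0,0,0],-0.5],[[-0.5,1,-51],[0,0,0],-0.5],[[-0.5,1,-51],[0,0,0],-0.5],[[-0.5,1,-51],[0,0,0],-0.5],[[-0.5,1,-51],[0,0,0],-0.5]]' --grip_force 20

```text
t: 6.38
position: [0.4249, -0.204, 0.0094]
tcp_rot: [179.9, -0.0, 59.3]
wrist_force: [-1.0, 0.8, 6.3]
width: 0.0297
finger_force: 20.0
```

play_rows --plan '[[[0,0,60],[0,0,0],-0.5],[[0,0,120],[0,0,0],-0.5],[[0,0,160],[0,0,0],-0.5],[[15,55,160],[0,0,10],-0.5],[[123.3,438,160],[0,0,35],-0.5],[[123.3,438,160],[0,0,35],-0.5],[[123.3,438,160],[0,0,35],-0.5],[[123.3,438,160],[0,0,35],-0.5],[[123.3,438,160],[0,0,35],-0.5],[[123.3,438,160],[0,0,35],-0.5],[[123.3,438,160],[0,0,35],-0.5],[[123.3,438,160],[0,0,35],-0.5],[[123.3,438,160],[0,0,35],-0.5],[[123.3,438,100],[0,0,35],-0.5],[[123.3,438,50],[0,0,35],-0.5],[[123.3,438,50],[0,0,35],-0.5],[[123.3,438,50],[0,0,35],-0.5],[[123.3,438,50],[0,0,35],-0.5]]'

```text
t: 8.62
position: [0.5499, 0.2344, 0.0616]
tcp_rot: [179.7, -0.1, 94.3]
wrist_force: [1.0, 0.3, -0.6]
width: 0.0295
finger_force: 20.0
```

```bash
cat > chk.py <<'E'
from fit import *
import sys
m=robot.camera_model("wrist");a=robot.get_image("wrist");s=robot.state();print(s["t"],s["position"]*1000,s["tcp_rot"],s["width"])
O=np.array([558.5,144.6]);t=np.radians(4.33);u=np.array([np.cos(t),np.sin(t)]);v=np.array([-u[1],u[0]])
w=lambda x,y,z:np.r_[(O+x*u+y*v)/1000,z]
zb=s["position"][2]-.0094
def poly(P,c):
    q=(proj(m,P)*16).astype(np.int32);cv2.polylines(a,[q],True,c,1,cv2.LINE_AA,4)
py=float(sys.argv[2])
p=s["position"][:2]*1000;rel=p-O;print("tcp in fixture",rel@u,rel@v,"yaw",s["tcp_rot"][2]-94.33)
th=np.radians(s["tcp_rot"][2]-90)
c,d=np.cos(th),np.sin(th)
poly([np.r_[(p+[x*c-y*d,x*d+y*c])/1000,zb+.006] for x,y in((-22,-18),(22,-18),(22,18),(-22,18))],(255,255,0))
poly([w(x,y,.025) for x,y in((-29.4,py-21),(22.5,py-21),(22.5,py+21),(-29.4,py+21))],(0,0,255))
cv2.imwrite(f"pics/{sys.argv[1]}.png",cv2.resize(a[40:300,100:420],None,fx=2.3,fy=2.3,interpolation=cv2.INTER_CUBIC))
E
python3 chk.py f 90
```

```text
8.675 [549.65436476 234.62867944  61.39662753] [ 1.79757236e+02 -8.97976595e-02  9.43137291e+01] 0.030042953038470047
tcp in fixture -2.023146426262807 90.43956690913764 yaw -0.01627088787252262
```

View pics/f.png

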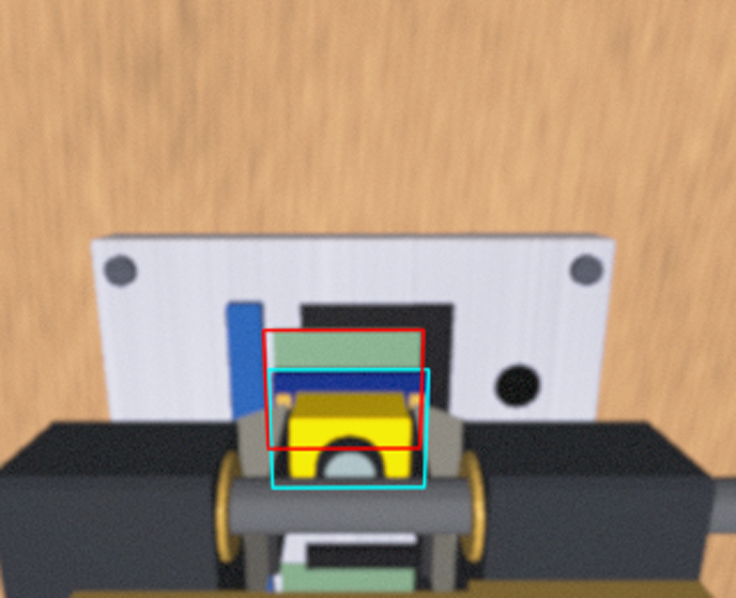

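The red pocket outline matches the pocket walls, and the cyan outline (predicted board) matches the board's far edge at row 370. A shift of about −1 mm in x centres it.

play_rows --plan '[[[-1.2,-0.3,-12],[0,0,0],-0.5],[[-1.2,-0.3,-22],[0,0,0],-0.5],[[-1.2,-0.3,-27],[0,0,0],-0.5],[[-1.2,-0.3,-30],[0,0,0],-0.5],[[-1.2,-0.3,-31.5],[0,0,0],-0.5],[[-1.2,-0.3,-32],[0,0,0],-0.5],[[-1.2,-0.3,-32],[0,0,0],-0.5]]'

```text
t: 9.55
position: [0.5457, 0.2336, 0.0293]
tcp_rot: [-179.9, 0.0, 94.3]
wrist_force: [-10.1, -4.1, 26.6]
width: 0.0298
finger_force: 20.0
```

play_rows --plan '[[[0,0,0.8],[0,0,0],-0.5],[[0,0,0.8],[0,0,0],-0.5]]'

```text
t: 9.8
position: [0.5458, 0.2335, 0.0294]
tcp_rot: [-179.9, 0.0, 94.3]
wrist_force: [-8.1, -3.0, 18.9]
width: 0.0297
finger_force: 20.0
```

```bash
python3 chk.py g 90; python3 -c "
from rig import robot;print(robot.state()['wrist_force'])"
```

```text
9.85 [545.72448229 233.56722049  29.37563187] [-1.79897944e+02  2.28115557e-02  9.43431754e+01] 0.029749432623248185
tcp in fixture -6.021953027165582 89.67784707209168 yaw 0.013175389677556382
[-7.12159639 -2.64207258 19.30995882]
```

View pics/g.png

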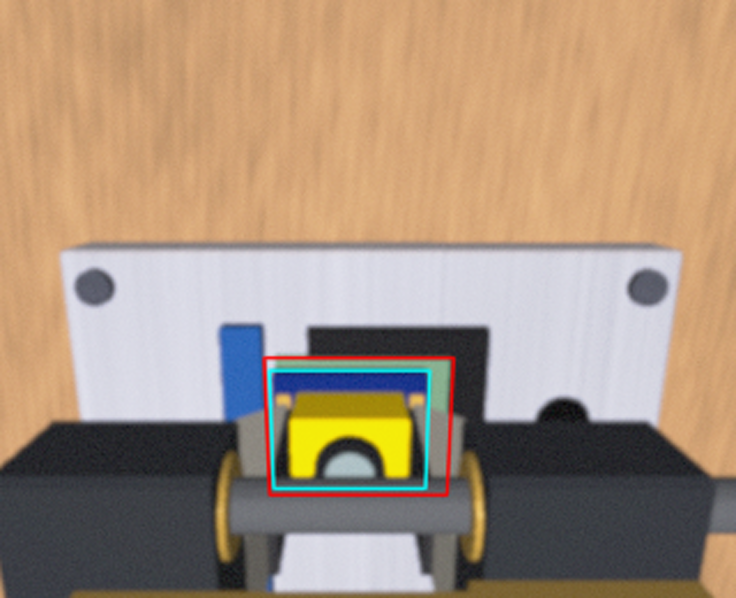

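The board sits inside the pocket outline on the floor, closer to the jaw. I'll relieve the pressure, release and rise, then look.

play_rows --plan '[[[0,0,1.5],[0,0,0],-0.5],[[0,0,1.5],[0,0,0],0],[[0,0,1.5],[0,0,0],0],[[0,0,1.5],[0,0,0],0],[[0,0,1.5],[0,0,0],0],[[0,0,20],[0,0,0],0],[[0,0,60],[0,0,0],0],[[0,0,120],[0,0,0],0],[[0,-20,180],[0,0,0],0],[[0,-70,198],[0,0,0],0],[[0,-94,198],[0,0,0],0],[[0,-94,198],[0,0,0],0]]'

```text
t: 11.35
position: [0.5472, 0.1372, 0.2274]
tcp_rot: [179.9, 0.0, 94.1]
wrist_force: [0.9, 1.0, 0.3]
width: 0.0461
finger_force: 0.0
```

```bash
cat > infix.py <<'E'
from fit import *
import sys
m=robot.camera_model("wrist");a=robot.get_image("wrist");cv2.imwrite(f"pics/{sys.argv[1]}.png",a);s=robot.state();print(s["t"],s["position"]*1000,s["tcp_rot"],s["width"])
O=np.array([558.5,144.6]);t=np.radians(4.33);u=np.array([np.cos(t),np.sin(t)]);v=np.array([-u[1],u[0]])
hsv=cv2.cvtColor(a,cv2.COLOR_BGR2HSV)
k=cv2.inRange(hsv,(22,170,150),(35,255,255));k[220:]=0
w=ray(m,np.argwhere(k)[:,::-1],.046)[:,:2]*1000-O;r=cv2.minAreaRect(np.c_[w@u,w@v].astype(np.float32));print("yellow top in fixture",r,k.sum()//255)
E
python3 infix.py h
```

```text
11.4 [546.74306498 139.42322162 226.7884116 ] [ 1.79915159e+02 -4.21404869e-02  9.42343174e+01] 0.045945181846914
yellow top in fixture ((-4.405043601989746, 88.10020446777344), (23.53973388671875, 28.737817764282227), 89.76265716552734) 359
```

play_rows --plan '[[[22.8,-379,0],[0,0,-54.8],0],[[22.8,-379,0],[0,0,-54.8],0],[[22.8,-379,0],[0,0,-54.8],0],[[22.8,-379,0],[0,0,-54.8],0],[[22.8,-379,0],[0,0,-54.8],0],[[22.8,-379,0],[0,0,-54.8],0],[[22.8,-379,0],[0,0,-54.8],0],[[22.8,-379,-60],[0,0,-54.8],0],[[22.8,-379,-120],[0,0,-54.8],0],[[22.8,-379,-160],[0,0,-54.8],0],[[22.8,-379,-160],[0,0,-54.8],0],[[22.8,-379,-160],[0,0,-54.8],0],[[22.8,-379,-160],[0,0,-54.8],0]]'

```text
t: 13.02
position: [0.5715, -0.2393, 0.068]
tcp_rot: [179.8, -0.1, 39.6]
wrist_force: [-0.2, -0.7, -0.6]
width: 0.0455
finger_force: 0.0
```

Run:
```python
from h import *
m=robot.camera_model("wrist");a=robot.get_image("wrist");cv2.imwrite("pics/i.png",a)
s=robot.state();print(s["t"],s["position"]*1000,s["tcp_rot"],s["width"])
print(proj(m,[.569,-.239,.03]))
k=cv2.inRange(a,(200,200,200),(255,255,255));k[230:]=0;n,l,st,ce=cv2.connectedComponentsWithStats(k)
i=1+np.argmax(st[1:,4]);print(st[i]);print(rect(m,l==i,.026))
```

```text
13.075 [ 571.15875834 -239.40839064   67.8958016 ] [ 1.79817039e+02 -1.37504084e-01  3.95670511e+01] 0.0457445870294413
[[247.70013971 211.71640943]]
[229 194  38  31 720]
((569.3549194335938, -238.54273986816406), (25.108436584472656, 29.387401580810547), 39.491432189941406)
```

View pics/i.png

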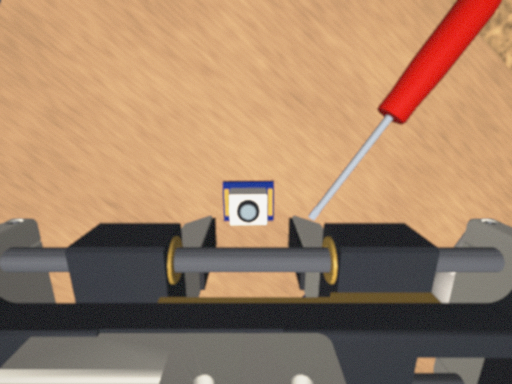

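White's lens is at (248,212), as predicted. The screwdriver tip is at (312,217), about 58 mm away, which clears the narrowed fingers.

play_rows --plan '[[[-1.8,0.8,-20],[0,0,0],-0.13],[[-1.8,0.8,-45],[0,0,0],-0.13],[[-1.8,0.8,-58],[0,0,0],-0.13],[[-1.8,0.8,-58],[0,0,0],-0.13],[[-1.8,0.8,-58],[0,0,0],-0.5],[[-1.8,0.8,-58],[0,0,0],-0.5],[[-1.8,0.8,-58],[0,0,0],-0.5],[[-1.8,0.8,-58],[0,0,0],-0.5],[[-1.8,0.8,-58],[0,0,0],-0.5]]'

```text
t: 14.2
position: [0.5675, -0.2383, 0.0075]
tcp_rot: [180.0, -0.0, 39.5]
wrist_force: [-0.1, -0.0, -1.1]
width: 0.0299
finger_force: 20.0
```

play_rows --plan '[[[0,0,60],[0,0,0],-0.5],[[0,0,120],[0,0,0],-0.5],[[0,0,165],[0,0,0],-0.5],[[0,40,165],[0,0,10],-0.5],[[-12.4,381.3,165],[0,0,54.8],-0.5],[[-12.4,381.3,165],[0,0,54.8],-0.5],[[-12.4,381.3,165],[0,0,54.8],-0.5],[[-12.4,381.3,165],[0,0,54.8],-0.5],[[-12.4,381.3,165],[0,0,54.8],-0.5],[[-12.4,381.3,165],[0,0,54.8],-0.5],[[-12.4,381.3,165],[0,0,54.8],-0.5],[[-12.4,381.3,165],[0,0,54.8],-0.5],[[-12.4,381.3,110],[0,0,54.8],-0.5],[[-12.4,381.3,60],[0,0,54.8],-0.5],[[-12.4,381.3,40],[0,0,54.8],-0.5],[[-12.4,381.3,40],[0,0,54.8],-0.5],[[-12.4,381.3,40],[0,0,54.8],-0.5],[[-12.4,381.3,40],[0,0,54.8],-0.5]]'

```text
t: 16.45
position: [0.5566, 0.1427, 0.0491]
tcp_rot: [179.8, -0.0, 94.3]
wrist_force: [0.4, 0.2, -0.4]
width: 0.0301
finger_force: 20.0
```

```bash
sed -i 's/-.0094/-.0075/' chk.py; python3 chk.py j 0
```

```text
16.5 [556.31299667 142.89832573  49.00031807] [ 1.79852566e+02 -2.95653666e-02  9.43169939e+01] 0.030133917097323423
tcp in fixture -2.309238892394884 -1.5316966507889216 yaw -0.013006094328076756
```

View pics/j.png

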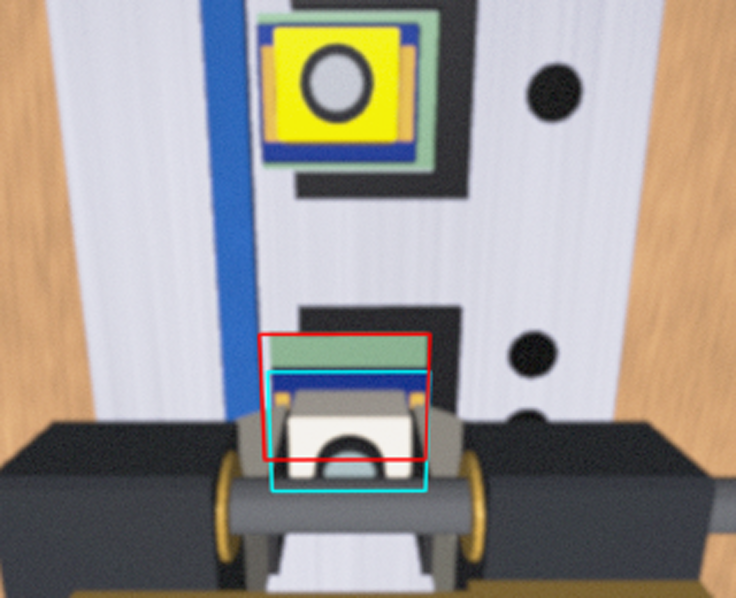

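Yellow is seated flat in its pocket. White's front edge at row 373 is about 2 mm low in y, so I'll correct +1.5 mm while descending.

play_rows --plan '[[[-0.3,1.5,-8],[0,0,0],-0.5],[[-0.3,1.5,-14],[0,0,0],-0.5],[[-0.3,1.5,-17],[0,0,0],-0.5],[[-0.3,1.5,-18.5],[0,0,0],-0.5],[[-0.3,1.5,-18.5],[0,0,0],-0.5],[[-0.3,1.5,-18.5],[0,0,0],-0.5]]'

```text
t: 17.25
position: [0.555, 0.1445, 0.0291]
tcp_rot: [180.0, -0.0, 94.3]
wrist_force: [0.0, -0.2, -0.6]
width: 0.0302
finger_force: 20.0
```

play_rows --plan '[[[0,0,-0.8],[0,0,0],-0.5],[[0,0,-1.4],[0,0,0],-0.5],[[0,0,-1.8],[0,0,0],-0.5],[[0,0,-1.8],[0,0,0],-0.5]]'

```text
t: 17.75
position: [0.5548, 0.1444, 0.0273]
tcp_rot: [180.0, -0.0, 94.3]
wrist_force: [0.2, 0.1, 0.0]
width: 0.0299
finger_force: 20.0
```

play_rows --plan '[[[0,0,-0.4],[0,0,0],-0.5],[[0,0,-0.8],[0,0,0],-0.5],[[0,0,-0.8],[0,0,0],-0.5]]'

```text
t: 18.12
position: [0.5548, 0.1444, 0.0273]
tcp_rot: [-180.0, -0.0, 94.3]
wrist_force: [-3.4, -0.5, 8.5]
width: 0.0302
finger_force: 20.0
```

play_rows --plan '[[[0,0,0.4],[0,0,0],0],[[0,0,0.4],[0,0,0],0],[[0,0,0.4],[0,0,0],0],[[0,0,0.4],[0,0,0],0],[[0,0,20],[0,0,0],0],[[0,0,70],[0,0,0],0],[[0,0,130],[0,0,0],0],[[0,0,190],[0,0,0],0],[[0,0,200],[0,0,0],-1],[[0,0,200],[0,0,0],-1]]'

```text
t: 19.38
position: [0.5553, 0.1445, 0.2281]
tcp_rot: [179.8, -0.0, 94.3]
wrist_force: [-0.5, 0.1, -0.7]
width: 0.0305
finger_force: 0.0
```

Run:
```python
from h import *
m=robot.camera_model("wrist");a=robot.get_image("wrist");cv2.imwrite("pics/k.png",a);s=robot.state();print(s["t"],s["position"]*1000,s["tcp_rot"],s["width"])
O=np.array([558.5,144.6]);t=np.radians(4.33);u=np.array([np.cos(t),np.sin(t)]);v=np.array([-u[1],u[0]])
hsv=cv2.cvtColor(a,cv2.COLOR_BGR2HSV)
def f(k,z,m=m):
    w=ray(m,np.argwhere(k)[:,::-1],z)[:,:2]*1000-O;return cv2.minAreaRect(np.c_[w@u,w@v].astype(np.float32)),int(k.astype(bool).sum())
k=cv2.inRange(hsv,(22,170,150),(35,255,255));k[220:]=0;print("yellow",f(k,.046))
k=cv2.inRange(a,(225,225,225),(255,255,255));k[218:]=0
n,l,st,ce=cv2.connectedComponentsWithStats(k)
for i in np.argsort(-st[1:,4])[:3]+1:print("white",st[i],f(l==i,.046))
b=robot.get_image("top");mt=robot.camera_model("top");cv2.imwrite("pics/l.png",b)
h=cv2.cvtColor(b,cv2.COLOR_BGR2HSV);r=(cv2.inRange(h,(0,150,90),(8,255,255))|cv2.inRange(h,(172,150,90),(180,255,255)));r[:, :220]=0;r[:,255:]=0
print("pad expected px",proj(mt,np.r_[(O-58*u-95*v)/1000,.118]))
w=np.argwhere(r);print(w.min(0),w.max(0))
for q in robot.regions_of("top","lever_pad")[:2]:print(q["conf"],q["xy"],q["pixels"].sum())
```

```text
19.425 [554.26901498 144.27722547 226.35021422] [-1.79981598e+02 -6.79893544e-04  9.43427280e+01] 0.026529644905640574
yellow (((-5.033857345581055, 88.88960266113281), (29.86382293701172, 22.70878791809082), 0.017414014786481857), 346)
white [241 161  22  18 186] (((-2.8277711868286133, 0.45741939544677734), (22.2935848236084, 27.0209903717041), 89.94291687011719), 186)
pad expected px [[236.39070463 193.58918514]]
[161 232] [200 241]
0.65 [236.1, 187.8] 232
```

View pics/k.png

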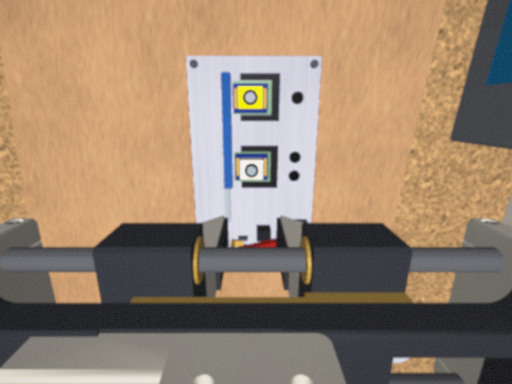

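Both boards are square in their pockets: yellow at (250,97), white at (252,170). The lever pad is where expected in the top view, so I'll move above it.

play_rows --plan '[[[-46,-99,0],[0,0,-90],-1],[[-46,-99,0],[0,0,-90],-1],[[-46,-99,0],[0,0,-90],-1],[[-46,-99,0],[0,0,-90],-1],[[-46,-99,0],[0,0,-90],-1],[[-46,-99,0],[0,0,-90],-1],[[-46,-99,0],[0,0,-90],-1],[[-46,-99,0],[0,0,-90],-1],[[-46,-99,0],[0,0,-90],-1],[[-46,-99,-40],[0,0,-90],-1],[[-46,-99,-70],[0,0,-90],-1],[[-46,-99,-80],[0,0,-90],-1],[[-46,-99,-80],[0,0,-90],-1],[[-46,-99,-80],[0,0,-90],-1]]'

```text
t: 21.28
position: [0.5096, 0.0454, 0.1473]
tcp_rot: [-180.0, -0.1, 4.3]
wrist_force: [0.4, -0.4, 0.4]
width: 0.0005
finger_force: 0.0
```

play_rows --plan '[[[0,0,-15],[0,0,0],-1],[[0,0,-25],[0,0,0],-1],[[-1,0,-32],[0,0,0],-1],[[-3,0,-39],[0,0,0],-1],[[-5,0,-46],[0,0,0],-1],[[-7,0,-53],[0,0,0],-1],[[-9,-0.5,-60],[0,0,0],-1],[[-11,-1,-67],[0,0,0],-1],[[-12,-1,-74],[0,0,0],-1],[[-13,-1,-80],[0,0,0],-1],[[-13,-1,-84],[0,0,0],-1],[[-13,-1,-84],[0,0,0],-1]]'

```text
t: 22.78
position: [0.495, 0.0445, 0.0623]
tcp_rot: [-180.0, 0.1, 4.3]
wrist_force: [-2.9, 0.3, 6.2]
width: 0.0006
finger_force: 3.3
```

play_rows --plan '[[[0,0,-3],[0,0,0],-1],[[0,0,-6],[0,0,0],-1],[[0,0,-8],[0,0,0],-1],[[0,0,-10],[0,0,0],-1],[[0,0,-11],[0,0,0],-1],[[0,0,-11],[0,0,0],-1]]'

```text
t: 23.52
position: [0.4945, 0.0445, 0.0514]
tcp_rot: [-180.0, 0.1, 4.3]
wrist_force: [-4.9, 0.0, 10.3]
width: 0.0001
finger_force: 5.0
```

play_rows --plan '[[[0,0,-1],[0,0,0],-1],[[0,0,-2],[0,0,0],-1],[[0,0,-2],[0,0,0],-1]]'

```text
t: 23.9
position: [0.4945, 0.0445, 0.0502]
tcp_rot: [-179.9, 0.1, 4.3]
wrist_force: [-7.5, -0.2, 18.8]
width: 0.0005
finger_force: 9.5
```

Force has risen at the stop. I'll release slowly, then rise and move clear.

play_rows --plan '[[[0,0,2],[0,0,0],-1],[[0,0,5],[0,0,0],-1],[[0,0,8],[0,0,0],-1],[[0,0,11],[0,0,0],-1],[[0,0,14],[0,0,0],-1],[[0,0,17],[0,0,0],-1],[[0,0,20],[0,0,0],-1]]'

```text
t: 24.78
position: [0.4958, 0.0444, 0.0695]
tcp_rot: [180.0, 0.0, 4.3]
wrist_force: [0.2, -0.2, 0.1]
width: 0.0006
finger_force: 0.0
```

play_rows --plan '[[[0,0,50],[0,0,0],-1],[[0,0,110],[0,0,0],-1],[[0,0,170],[0,0,0],-1],[[60,-80,170],[0,0,90],-1],[[60,-80,170],[0,0,90],-1],[[60,-80,170],[0,0,90],-1],[[60,-80,170],[0,0,90],-1],[[60,-80,170],[0,0,90],-1],[[60,-80,170],[0,0,90],-1],[[60,-80,170],[0,0,90],-1],[[60,-80,170],[0,0,90],-1],[[60,-80,170],[0,0,90],-1],[[60,-80,170],[0,0,90],-1],[[60,-80,170],[0,0,90],-1]]'

```text
t: 26.52
position: [0.5558, -0.0356, 0.2394]
tcp_rot: [-180.0, -0.0, 94.2]
wrist_force: [-0.1, -0.5, 0.2]
width: 0.0004
finger_force: 0.0
```

Run:
```python
from h import *
m=robot.camera_model("wrist");a=robot.get_image("wrist");cv2.imwrite("pics/m.png",a);s=robot.state();print(s["t"],s["position"]*1000,s["tcp_rot"])
O=np.array([558.5,144.6]);t=np.radians(4.33);u=np.array([np.cos(t),np.sin(t)]);v=np.array([-u[1],u[0]])
hsv=cv2.cvtColor(a,cv2.COLOR_BGR2HSV)
def f(k,z):
    w=ray(m,np.argwhere(k)[:,::-1],z)[:,:2]*1000-O;return cv2.boundingRect(np.c_[w@u,w@v].astype(np.float32)),cv2.minAreaRect(np.c_[w@u,w@v].astype(np.float32)),int(k.astype(bool).sum())
k=cv2.inRange(hsv,(22,170,150),(35,255,255));k[220:]=0
def big(k,n0,z):
    n,l,st,ce=cv2.connectedComponentsWithStats(k)
    for i in np.argsort(-st[1:,4])[:2]+1:print(n0,st[i],f(l==i,z))
big(k,"yellow",.046)
k=cv2.inRange(a,(225,225,225),(255,255,255));k[218:]=0;big(k,"white",.046)
k=cv2.inRange(hsv,(0,150,90),(8,255,255))|cv2.inRange(hsv,(172,150,90),(180,255,255));k[218:]=0;big(k,"red",.058)
k=cv2.inRange(hsv,(105,120,60),(125,255,255));k[218:]=0;big(k,"jaw",.026)
```

```text
26.575 [555.78676218 -35.63360837 239.39260599] [-1.79996100e+02  3.22470669e-03  9.42481053e+01]
white [253   2  25  24 324] ((-15, -12, 29, 24), ((-0.3249797821044922, 0.16523265838623047), (23.117277145385742, 27.764217376708984), 89.90449523925781), 324)
red [ 186   86  136   31 1645] ((-95, -113, 163, 35), ((-13.421859741210938, -95.71186828613281), (34.24043273925781, 161.49559020996094), 89.8873291015625), 1645)
red [377 191  57  27 882] ((151, -246, 75, 38), ((188.42739868164062, -226.75823974609375), (36.61768341064453, 74.16291046142578), 89.85433197021484), 882)
jaw [237   0  14  47 408] ((-34, -30, 17, 51), ((-25.815013885498047, -4.275041580200195), (49.828495025634766, 15.614799499511719), 89.01773834228516), 408)
jaw [248  31  35   5 141] ((-21, -17, 43, 5), ((0.6895370483398438, -14.667423248291016), (4.4002604484558105, 41.92499542236328), 89.8980941772461), 141)
```

play_rows --plan '[[[0,100,0],[0,0,0],-1],[[0,100,0],[0,0,0],-1],[[0,100,0],[0,0,0],-1],[[0,100,0],[0,0,0],-1],[[0,100,0],[0,0,0],-1]]'

```text
t: 27.2
position: [0.556, 0.0626, 0.2395]
tcp_rot: [180.0, 0.0, 94.2]
wrist_force: [0.4, -0.0, -0.6]
width: 0.0004
finger_force: 0.0
```

```bash
python3 infix.py n
python3 - <<'E'
from h import *
b=robot.get_image("top");m=robot.camera_model("top")
print(proj(m,[.4247,-.2045,.0]))
for l in("spare","screwdriver","tin","white_box"):
  for r in robot.regions_of("top",l)[:1]:print(l,r["conf"],r["xy"],ray(m,r["xy"],.02))
E
```

```text
27.25 [555.92686275  62.75757673 239.46099746] [1.79998856e+02 2.99901528e-02 9.41858407e+01] 0.00036625197148846254
yellow top in fixture ((0.9907188415527344, 87.82603454589844), (25.569509506225586, 28.90981101989746), 89.85659790039062) 434
[[306.91149947 222.07575599]]
spare 0.55 [351.7, 198.4] [[ 0.51036425 -0.36041657  0.02      ]]
screwdriver 0.79 [325.1, 130.6] [[ 0.75370304 -0.26590548  0.02      ]]
tin 0.71 [277.5, 118.0] [[ 0.79616268 -0.09384514  0.02      ]]
white_box 0.71 [402.4, 213.4] [[ 0.46084586 -0.53975613  0.02      ]]
```

Both boards are clamped at x ≈ 0 and square to the pockets, and the lever is latched. The other objects I checked in the top view have not moved.

```bash
python3 -c "
from rig import robot;print(robot.finish_job())"
```

```text
the job is handed in; nothing more can be done
None
```

I set the yellow board in the one-dot pocket, then the white one in the two-dot pocket, pressed the red lever until it latched with both boards clamped, and handed the job in at about 27 s of the 64 s allowed.

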